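Load the drained vial carrier into the sample feeder until its presence lever trips

TASK

The vial carrier has been left standing on its end in the drain tray. Set it down flat on the bare table with its wells up and let go, then take a fresh grip on it and slide it between the feeder's guides, fully home against the two stop posts, so that its end face keeps the hinged presence lever pressed back after you let go. Do not bring the carrier down on the lever, and leave the tin, the ring and the two vials where they are.

Things in the scene. Friction and masses are not known exactly. Their poses are not given: they have to be found in the camera images.
- carrier: vial carrier: plain aluminium block 100 x 40 x 36 mm (its x, y, z), about 0.25 kg, three round blind wells in a row along x, open on the +z face. Origin at the block's centre. It starts standing on one 40 x 36 mm end in one of the tray's compartments: +x axis straight up, +z (wells) level, facing the tray's -y side (towards the robot's right), centre 53 mm above the table. The two ends are alike
- carrier_top (a point): centre of the carrier's +z face, into which the wells (27.5 mm wide, 25 mm deep, centres 31.5 mm apart) are sunk: 18 mm from the carrier's origin; axes as the carrier's
- drain_tray: low stainless tray 222 x 78 x 24 mm (x, y, z) fixed on the table, origin at the centre of its underside; two cross walls make three compartments 70 mm (x) by 72 mm (y) side by side along its x, centres at x = -73, 0, +73 mm; walls and floor 3 mm thick
- feeder: sample feeder fixed on the table. Origin on the table, under the centre of a carrier that is fully home; +x is the loading direction, z up. Level aluminium deck 8 mm high, 84 mm wide, from x = -105 to 85 mm, open in front and above. Two steel stop posts 30 mm high over the deck, faces at x = 50 mm, y = -15.5 and 15.5 mm. Grey intake housing behind, x = 80 to 168 mm, 140 mm wide, 84 mm high
- bay_mouth (a point): point on the deck at the front of the bay, feeder x = -95 mm, y = 0; axes as the feeder's. From here black lead-ins narrow from about 62 to 44 mm, then two straight guides 44 mm apart run from x = -65 to 50 mm, all 16 mm high above the deck: they leave only the upper 20 mm of a loaded carrier free to grip
- bay_home (a point): point fixed to the feeder where the carrier's centre lies when it is fully home, 26 mm above the table; axes as the feeder's (carrier x along feeder x). Either end may go in first
- presence_lever (a joint): angle of the hinged roller lever between the stop posts, rad: 0 free, leaning out over the deck towards the incoming carrier; grows as it is pushed in feeder +x; 0.34 with a carrier against the posts, 0.44 at its limit. Hinge along feeder y at the lever's foot (feeder x = 53.5 mm, 12.5 mm above the table). Spring under 0.5 N at the roller: the carrier's friction on the deck holds it in
- lever_roller (a point): centre of the lever's roller (6 mm across, 22 mm up the lever, about 33 mm above the table); with the lever free its front stands 7 mm out before the posts' faces
- oring_tin: round grey tin 66 mm wide, 24 mm high, loose in another compartment of the tray; origin at the centre of its underside; bystander
- sphere_stand: black turned ring 34 mm wide, 9 mm high, loose in the remaining compartment of the tray; origin at the centre of its underside; bystander
- vial_a: closed glass vial with black cap and brown powder, 25 mm wide, 62 mm high, standing on the table to the left of the feeder's housing; origin at the centre of its underside; bystander
- vial_b: closed glass vial with white cap and grey powder, 25 mm wide, 62 mm high, standing beside the other vial; origin at the centre of its underside; bystander
Not all that is in view belongs to the job. Several things have the shape of the carrier; the one meant has the colours described above.

How it is judged:
By the outcome, as a careful person would: the job done as asked, in the order asked, and still so for the second after the job is handed in, with the robot touching nothing.
It also fails if it takes over 48 s, if anything falls off the work surface, if the arm or the gripper's body presses on something with over 40 N, if the wrist force passes 120 N, or if a joint passes its speed limit or range.

ROBOT

A 6-joint arm with a two-finger parallel gripper is mounted at the origin on a cart in front of the work surface, level with it; the furniture and walls round the work are solid. World frame = base frame: x ahead of the robot, y to its left, z up, the work surface at z = 0. Lengths are in mm, angles in rad, forces in N, time in s.
With the tool pointing down it reaches from about 250 to 775 mm from the base axis. Payload 4 kg.
Tool frame: the origin (TCP) lies on the mounting face of the last link; the fingertips stand 173 mm ahead of it and the grasp point (between the pads) lies 155 mm ahead of it; z points along the fingers, y is the line along which they close (so a half turn about z gives the same grasp; the last joint's range is limited). The gripper opens to 85 mm and grips with 20 to 120 N. Pads are 22 mm wide; open, the fingers measure 114 mm over their backs; the gripper's body (76 mm by 85 mm) begins 54 mm behind the grasp point. The pads swing forward as they close: fully open they stand 13 mm farther back than shut.
Start: joints at [1.017, 0.087, 1.371, -0, 1.684, -0.103], TCP at [239.63, 495.053, 404.741] pointing down, gripper open.
Joint ranges: [-3.1, 3.1], [-0.76, 2.03], [0.27, 2.55], [-1.08, 4.22], [0.17, 2.65], [-2.57, 2.57]. Speed limits (rad/s): [2.79, 2.79, 3.14, 3.14, 3.14, 3.14].

INTERFACE

Orientations are given as [roll, pitch, yaw] about the fixed x, y, z axes, in that order (R = Rz(yaw) Ry(pitch) Rx(roll)).
In Python, from cell import r gives the robot as it stands. The module is installed in compiled form; this text tells all that it offers.
- The arm moves only by the tool arm_command, never from a script. Its argument "targets" is a list of rows, each a list of 3 entries, a list of its own where there are three numbers: the shift along the tool's x, y, z in mm, then the turn, a rotation vector about the tool's x, y, z in rad, then the finger opening in mm, from 0 to 85.4. A call has exactly 10 rows; each row shifts and turns the commanded pose from where the row before left it, along the tool's axes as they then stand; what a row does not reach is not made up. A row lasts 1/8 s, in which the tool goes at most 62.5 mm and 10.7 degrees, less where a joint would pass 70% of its speed; a pose out of reach is approached as far as the arm can. A call with a gripper value outside its range is refused whole. The fingers move at their own pace and stop on an object; "force" is the grip in N (left out, the last holds). Time passes only in rows, so rows that do not move let the fingers close, or fill a call up. It gives the time, the measured TCP pose, the force, the opening and the grip force at its end, in the units of the state.
- r.state(): the state, without advancing time (a new reading comes with each control period).
- r.capture(name): name is "scene" or "top"; returns a dict with "frame" (480x640x3 uint8, red, green, blue), "range_z" (480x640 float32, mm along the optical axis (not along the pixel's ray), 0 where there is no reading), "fx", "fy", "cx", "cy" (pixels), "k1" (the pictures are not rectified: a ray, as slopes to the right and down, at radius r is drawn at 1 + k1 r^2 times it, then the intrinsics apply), "extrinsics" (4x4, takes a point from camera to world coordinates). Camera axes: x right, y down, z forward; pixel columns grow to the right and rows downward; lengths in mm; the calibration is good to about 2 mm. A picture is of the moment at which its call begins.
- r.job_done(): hands the job in; it is judged then, once.
The state is a dict: "time": time; "qpos": joint angles; "qvel": joint speeds; "joint_efforts": joint torques, N m; "tool_pos": TCP position; "ee_rot": TCP orientation; "contact_force": force on the tool from outside, world axes, zero at the start; "ft_torque": the same for the moment, N m; "opening": finger opening in mm; "grasp_force": force on a finger pad.
Only numpy, scipy, OpenCV 4.12 (cv2) and the standard library are available. Lean on these libraries where they do the work, as an engineer would, in place of code of your own. Each camera call takes 0.05 s, during which the arm holds its last target. There are 200 camera calls.

## Working session

There is one attempt and no reset: what is moved stays moved. The work goes in short steps, Python scripts to look and compute and a tool call to move; the robot and the scene stay as the last step left them, time stands still between calls to the robot, and variables do not carry over. Pictures are saved under pics/ and viewed, at most 10 in all, crops included, and the job is handed in when it is done.

Besides the shell and the picture viewer there is one more tool, called after "Request:" as name(argument=value, ...), one argument or row to a line, values as JSON. arm_command: Moves the arm, as the interface text tells. Its arguments: {"type":"object","properties":{"targets":{"type":"array"},"force":{"type":"number"}},"required":["targets"]}

```bash
ls; mkdir -p pics
cat > h.py <<'E'
import numpy as np, cv2
from cell import r
def cap(n):
    c=r.capture(n); np.savez('last_%s.npz'%n,**c); return c
def load(n): return dict(np.load('last_%s.npz'%n))
def save(c,name): cv2.imwrite('pics/'+name,c['frame'][:,:,::-1])
def rays(c,uv):
    uv=np.atleast_2d(np.array(uv,float)); 
    d=(uv-[c['cx'],c['cy']])/[c['fx'],c['fy']]; s=d.copy()
    for _ in range(20): s=d/(1+c['k1']*(s**2).sum(1,keepdims=True))
    return np.c_[s,np.ones(len(s))]
def on_z(c,uv,z):
    E=c['extrinsics']; w=rays(c,uv)@E[:3,:3].T; o=E[:3,3]
    return o+w*((z-o[2])/w[:,2:3])
def cloud(c):
    v,u=np.mgrid[0:480,0:640]; p=rays(c,np.c_[u.ravel(),v.ravel()])*c['range_z'].reshape(-1,1)
    E=c['extrinsics']; w=p@E[:3,:3].T+E[:3,3]; w[c['range_z'].ravel()==0]=np.nan
    return w.reshape(480,640,3)
E
python3 - <<'E'
from h import *
for n in('scene','top'):
    c=cap(n); save(c,n+'0.png'); print(n,c['extrinsics'].round(3).tolist(),c['fx'],c['k1'])
s=r.state(); print(s)
E
```

```text
pics
scene [[-0.522, -0.412, 0.746, -218.282], [-0.853, 0.254, -0.457, 483.139], [-0.001, -0.875, -0.484, 540.74], [0.0, 0.0, 0.0, 1.0]] 558.3601311739819 0.03670445010586664
top [[0.021, -0.99, 0.137, 415.925], [-1.0, -0.02, 0.007, 5.65], [-0.004, -0.137, -0.991, 943.022], [0.0, 0.0, 0.0, 1.0]] 528.061229886194 -0.04173098414771644
{'time': 0.1, 'qpos': array([ 1.01687975e+00,  8.79051839e-02,  1.37211816e+00, -2.47017740e-05,
        1.68359885e+00, -1.03090410e-01]), 'qvel': array([ 0.00033354, -0.00208489, -0.0049281 ,  0.00056835,  0.00204762,
       -0.00198708]), 'joint_efforts': array([ 3.45647728e-03, -3.53012860e+01, -3.14219749e+01, -1.79542385e-04,
        7.91402446e-03, -3.47173238e-05]), 'tool_pos': array([239.59016974, 494.96151324, 403.63502192]), 'ee_rot': array([-3.13957136e+00, -1.84435424e-04,  2.69076355e+00]), 'contact_force': array([ 0.4573645 , -0.08062649, -0.31934688]), 'ft_torque': array([ 0.02146292,  0.02504907, -0.01892726]), 'grasp_force': 0.0, 'opening': 85.35438826720672}
```

View pics/scene0.png

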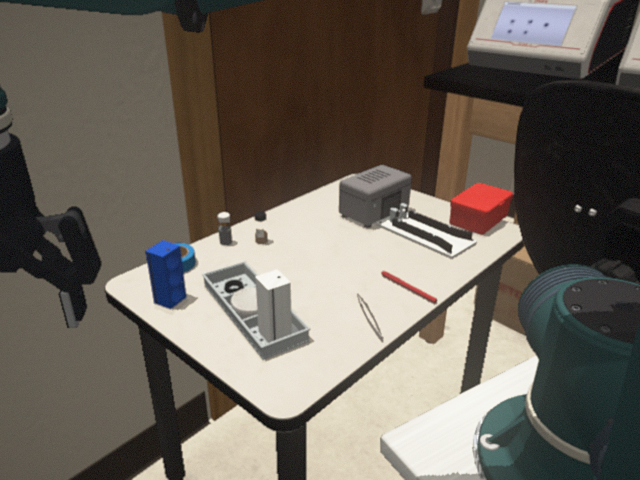

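View pics/top0.png

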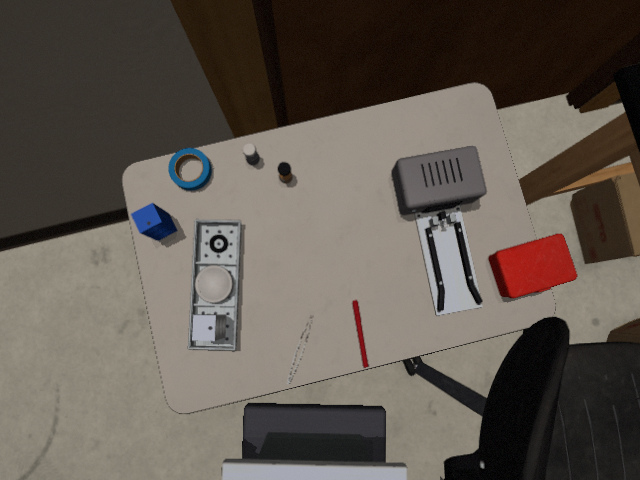

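The top view shows the block-shaped candidates: an aluminium block standing in the tray's near compartment (top ~(210,328), scene ~(275,305)), a blue block (153,221) and a red box (532,265). The aluminium one fits the description by its colour, by standing on end in the tray, and by its wells facing right (-y). I'll confirm that in a crop and measure.

Run:
```python
from h import *
c=load('top'); s=load('scene'); f=c['frame']
a=cv2.resize(f[210:360,180:250],None,fx=3.6,fy=3.6,interpolation=2)
b=cv2.resize(f[195:325,405:490],None,fx=4.15,fy=4.15,interpolation=2)[:540]
d=cv2.resize(s['frame'][255:365,200:315],None,fx=1.7,fy=1.7,interpolation=2)
W=np.zeros((540,800,3),np.uint8); W[:,:252]=a; W[:b.shape[0],252:252+b.shape[1]]=b; W[:d.shape[0],605:605+d.shape[1]]=d[:, :195]
cv2.imwrite('pics/crop.png',W[:,:,::-1])
for n,cc in(('top',c),('scene',s)):
    w=cloud(cc); x,y,z=w[...,0],w[...,1],w[...,2]
    g=(abs(z)<6)&(x>250)&(x<650)&(abs(y)<250); print(n,'table z',np.median(z[g]))
    def rect(m,t):
        p=w[m][:,:2].astype(np.float32)
        if len(p)<10: print(t,len(p));return
        q=cv2.minAreaRect(p); print(t,len(p),'z',np.median(w[m][:,2]).round(1),'c',np.round(q[0],1),'s',np.round(q[1],1),'a',round(q[2],2))
    box=np.zeros((480,640),bool)
    if n=='top': box[215:355,183:246]=1
    else: box[255:360,200:312]=1
    rect(box&(z>97)&(z<110),'carrier top'); rect(box&(z>17)&(z<29),'tray rim')
    box[:]=0
    if n=='top': box[190:330,400:495]=1
    else: box[160:260,335:480]=1
    rect(box&(z>78)&(z<90),'housing'); rect(box&(z>4)&(z<12),'deck'); rect(box&(z>19)&(z<29),'guides')
```

```text
top table z -0.27850896640256906
carrier top 611 z 102.6 c [382.3 179.2] s [36.5 40.7] a 89.29
tray rim 2369 z 25.4 c [454.4 180.4] s [ 83.  225.5] a 89.89
housing 988 z 82.7 c [ 600.7 -207.7] s [ 30.7 141.5] a 1.4
deck 3477 z 7.7 c [ 498.5 -231. ] s [165.1 220.1] a 89.43
guides 1054 z 23.4 c [ 519.1 -234.7] s [194.9 130.9] a 18.77
scene table z -0.27345036464282657
carrier top 508 z 102.8 c [382.2 179.1] s [37.2 43.7] a 89.81
tray rim 1888 z 24.4 c [454.5 180.6] s [229.3  83.3] a 0.01
housing 1172 z 84.2 c [ 638.  -201.1] s [ 88.9 141.6] a 11.73
deck 1448 z 8.4 c [ 561.9 -323. ] s [268.3 439.1] a 9.04
guides 1139 z 23.6 c [ 570.6 -340.7] s [259.7 390.7] a 10.03
```

View pics/crop.png

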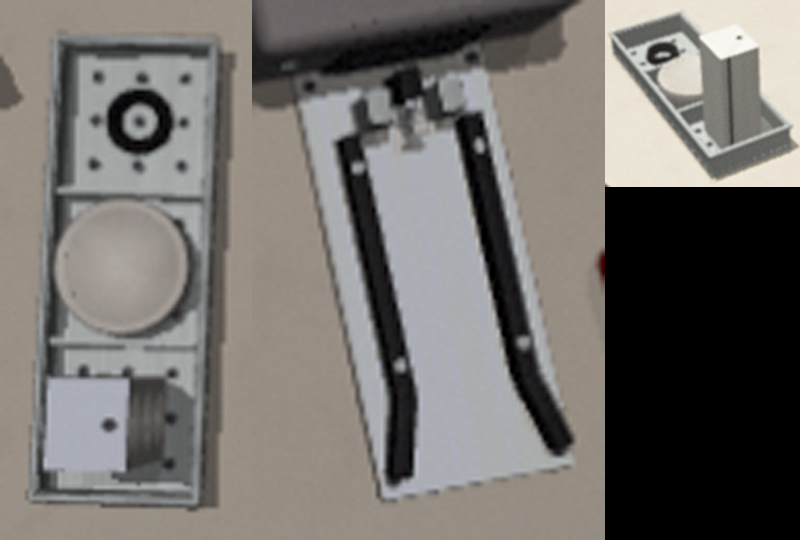

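The crop confirms the aluminium block, with its wells side facing right (-y); the tin is in the middle compartment and the ring in the far one. Next I'll refine the feeder pose from the guides, deck and housing, using both views.

Run:
```python
from h import *
a0=np.radians(11.7); o0=np.array([516.6,-226.2])
for n in('top','scene'):
    c=load(n); w=cloud(c); f=c['frame'].astype(int)
    R=np.array([[np.cos(a0),np.sin(a0)],[-np.sin(a0),np.cos(a0)]])
    q=(w[...,:2]-o0)@R.T; z=w[...,2]; X,Y=q[...,0],q[...,1]
    dark=f.max(2)<70
    # guides
    m=dark&(z>17)&(z<29)&(X>-58)&(X<38)&(abs(Y)<45)
    for s in(1,-1):
        k=m&(Y*s>0); 
        if k.sum()<10: print(n,s,k.sum());continue
        p=np.polyfit(X[k],Y[k],1); print(n,'guide',s,k.sum(),'slope deg',np.degrees(p[0]).round(2),'y0',p[1].round(2),'range',np.percentile(Y[k]-p[0]*X[k],[3,97]).round(1),'z',np.median(z[k]).round(1))
    k=(z>78)&(z<90)&(abs(Y)<90)&(X>50)&(X<190)
    r_=cv2.minAreaRect(np.c_[X[k],Y[k]].astype(np.float32)); print(n,'housing',r_)
    bright=(f.min(2)>150)&(z>4)&(z<12)&(abs(Y)<60)&(X<40)&(X>-130)
    if bright.sum()>20:
        k=bright; print(n,'deck X',np.percentile(X[k],[0.5,1,3]).round(1),'Y',np.percentile(Y[k],[1,99]).round(1),k.sum())
```

```text
top guide 1 286 slope deg 0.22 y0 25.37 range [20.8 29.2] z 23.2
top guide -1 276 slope deg -0.14 y0 -27.84 range [-32.4 -24. ] z 23.2
top housing ((124.626708984375, -2.0722885131835938), (141.2025909423828, 87.83951568603516), 89.85576629638672)
top deck X [-101.8 -101.5  -99.6] Y [-43.   38.4] 2439
scene guide 1 140 slope deg -0.32 y0 26.94 range [24.4 29.5] z 20.6
scene guide -1 133 slope deg -0.05 y0 -25.52 range [-28.7 -22.1] z 20.8
scene housing ((123.95939636230469, -0.031524658203125), (88.91939544677734, 141.56890869140625), 0.027675114572048187)
scene deck X [-103.  -102.8 -101.8] Y [-37.2  39.9] 787
```

```bash
cat >> h.py <<'E'
from scipy.spatial.transform import Rotation as Ro, Slerp
def pose():
    s=r.state(); return s['tool_pos'],Ro.from_euler('xyz',s['ee_rot'])
def plan(wps,start=None):
    """wps: list of (pos,Rot,nrows); prints tool-frame rows"""
    p,R=start or pose(); rows=[]
    for P,Q,n in wps:
        P=np.array(P,float); p0,R0=p,R; rv=(R0.inv()*Q).as_rotvec()
        for k in range(n):
            tp=p0+(P-p0)*(k+1)/n; tR=R0*Ro.from_rotvec(rv*(k+1)/n)
            d=R.inv().apply(tp-p).round(0 if n>2 else 1); t=(R.inv()*tR).as_rotvec().round(3)
            rows.append((d.tolist(),t.tolist())); p=p+R.apply(d); R=R*Ro.from_rotvec(t)
    for q in rows: print(q)
    print('ends',p.round(1),R.as_euler('xyz').round(3))
def M(x,y,z): return Ro.from_matrix(np.c_[x,y,z])
k=2**-.5
RG=M([0,k,k],[1,0,0],[0,k,-k])          # first grasp, pointing +y and down
RF=Ro.from_euler('x',-90,degrees=True)*RG  # carrier flat
E
python3 - <<'E'
from h import *
c=load('top'); print(on_z(c,[[356,302],[366,366],[312,317],[290,382],[490,258],[500,297],[549,318],[165,408]],0).round(0)[:,:2].tolist())
w=cloud(c); f=c['frame'].astype(int); m=(f[...,0]>140)&(f[...,1]<70)&(w[...,2]>15)
print('red',np.nanpercentile(w[m],[1,99],axis=0).round(0).tolist())
a=np.radians(11.7); q=(w[m][:,:2]-[516.7,-226.9])@np.array([[np.cos(a),-np.sin(a)],[np.sin(a),np.cos(a)]]); print('red in feeder',np.percentile(q,[1,99],axis=0).round(0).tolist())
plan([((382,-8,300),RG,9)])
E
```

```text
[[428.0, -68.0], [318.0, -87.0], [400.0, 10.0], [287.0, 45.0], [512.0, -308.0], [442.0, -325.0], [406.0, -412.0], [238.0, 262.0]]
red [[448.0, -430.0, 54.0], [544.0, -308.0, 61.0]]
red in feeder [[-91.0, -193.0], [-8.0, -76.0]]
([-39.0, -43.0, 12.0], [-0.049, 0.078, 0.118])
([-44.0, -39.0, 6.0], [-0.049, 0.078, 0.117])
([-49.0, -34.0, 1.0], [-0.049, 0.078, 0.118])
([-52.0, -28.0, -5.0], [-0.049, 0.077, 0.118])
([-54.0, -21.0, -9.0], [-0.049, 0.078, 0.117])
([-56.0, -14.0, -15.0], [-0.049, 0.078, 0.118])
([-55.0, -6.0, -20.0], [-0.049, 0.078, 0.118])
([-54.0, 1.0, -24.0], [-0.049, 0.078, 0.117])
([-51.0, 9.0, -28.0], [-0.049, 0.078, 0.118])
ends [382.4  -7.3 299.9] [ 3.141 -0.786  1.571]
```

Request:
arm_command(
  targets=[
    [[-39, -43, 12], [-0.049, 0.078, 0.118], 65],
    [[-44, -39, 6], [-0.049, 0.078, 0.117], 65],
    [[-49, -34, 1], [-0.049, 0.078, 0.118], 65],
    [[-52, -28, -5], [-0.049, 0.077, 0.118], 65],
    [[-54, -21, -9], [-0.049, 0.078, 0.117], 65],
    [[-56, -14, -15], [-0.049, 0.078, 0.118], 65],
    [[-55, -6, -20], [-0.049, 0.078, 0.118], 65],
    [[-54, 1, -24], [-0.049, 0.078, 0.117], 65],
    [[-51, 9, -28], [-0.049, 0.078, 0.118], 65],
    [[0, 0, 0], [0, 0, 0], 65],
  ],
  force=60,
)

```text
time: 1.35
tool_pos: [383.0, -10.8, 298.7]
ee_rot: [-3.138, -0.788, 1.559]
contact_force: [-0.2, 0.9, -0.9]
opening: 64.9
grasp_force: 0.0
```

Run:
```python
from h import *
s=r.state(); print(s['time'],s['qpos'].round(2),s['tool_pos'],s['ee_rot'])
print(Ro.from_euler('xyz',s['ee_rot']).as_matrix().round(3).tolist())
plan([((382.3,-18,253),RG,2),((382.3,62.4,172.6),RG,5)])
```

```text
1.35 [-0.44 -0.17  1.93  0.71  1.74 -0.44] [382.99883359 -10.84035236 298.65288513] [-3.13798123 -0.78817021  1.55850896]
[[0.009, 1.0, 0.005], [0.705, -0.01, 0.709], [0.709, -0.003, -0.705]]
([-18.7, -0.3, 13.6], [0.003, -0.001, -0.004])
([-18.7, -0.2, 13.5], [0.002, -0.002, -0.005])
([0.0, -0.0, 23.0], [0.0, 0.0, 0.0])
([0.0, -0.0, 22.0], [0.0, 0.0, 0.0])
([0.0, -0.0, 23.0], [0.0, 0.0, 0.0])
([0.0, -0.0, 23.0], [0.0, 0.0, 0.0])
([0.0, -0.0, 23.0], [0.0, 0.0, 0.0])
ends [382.4  62.6 172.4] [ 3.141 -0.785  1.571]
```

Request:
arm_command(
  targets=[
    [[-18.7, 0, 13.6], [0.003, -0.001, -0.004], 65],
    [[-18.7, 0, 13.5], [0.003, -0.002, -0.005], 65],
    [[0, 0, 0], [0, 0, 0], 65],
    [[0, 0, 20], [0, 0, 0], 65],
    [[0, 0, 20], [0, 0, 0], 65],
    [[0, 0, 20], [0, 0, 0], 65],
    [[0, 0, 20], [0, 0, 0], 65],
    [[0, 0, 20], [0, 0, 0], 65],
    [[0, 0, 14], [0, 0, 0], 65],
    [[0, 0, 0], [0, 0, 0], 65],
  ],
)

```text
time: 2.6
tool_pos: [381.8, 67.2, 174.0]
ee_rot: [3.138, -0.785, 1.586]
contact_force: [-0.6, -0.6, 0.5]
opening: 65.0
grasp_force: 0.0
```

Run:
```python
from h import *
s=r.state(); print(s['qpos'].round(2)); p,R=pose(); print('grip',p+R.apply([0,0,155]))
c=cap('scene'); cv2.imwrite('pics/g1.png',cv2.resize(c['frame'][200:380,130:350],None,fx=3,fy=3)[:,:,::-1])
```

```text
[-0.25 -0.04  2.09  0.76  1.4  -0.52]
grip [380.73569769 176.76254187  64.36210218]
```

View pics/g1.png

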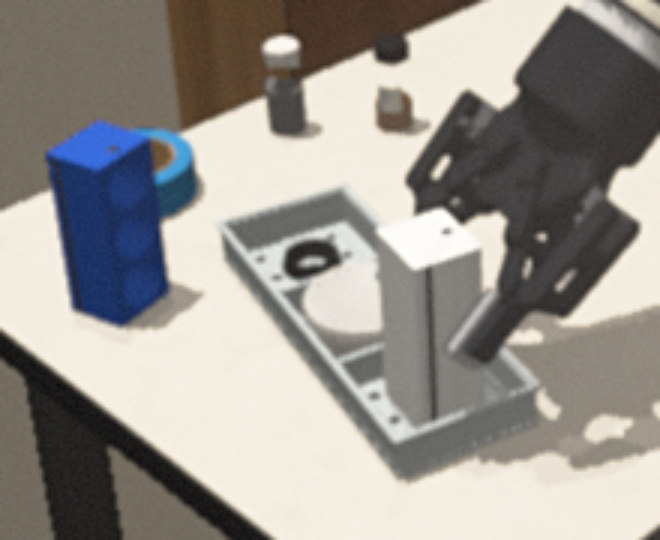

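The picture shows the open fingers straddling the carrier, near finger at (470,340) on its -x face, with nothing else touched. I'll back off 6 mm towards -y, square up the yaw and close.

Request:
arm_command(
  targets=[
    [[-4, 1, -4], [-0.01, 0, 0.01], 65],
    [[0, 0, 0], [0, 0, 0], 65],
    [[0, 0, 0], [0, 0, 0], 50],
    [[0, 0, 0], [0, 0, 0], 42],
    [[0, 0, 0], [0, 0, 0], 30],
    [[0, 0, 0], [0, 0, 0], 30],
    [[0, 0, 0], [0, 0, 0], 30],
    [[14, 0, -14], [0, 0, 0], 30],
    [[14, 0, -14], [0, 0, 0], 30],
    [[14, 0, -14], [0, 0, 0], 30],
  ],
  force=70,
)

```text
time: 3.9
tool_pos: [383.1, 60.7, 235.2]
ee_rot: [3.135, -0.784, 1.572]
contact_force: [0.5, -0.2, -2.8]
opening: 39.3
grasp_force: 70.8
```

Run:
```python
from h import *
p,R=pose(); g=p+R.apply([0,0,155]); print(p,g,r.state()['contact_force'])
# lift then carry to above flat place, rotating -90 about world x; grip over (490,10) 
gp=lambda g,R:np.array(g)-R.apply([0,0,155])
plan([(p+np.array([0,0,70]),R,2)]);
RFa=Ro.from_euler('x',-90,degrees=True)*R
plan([(gp([490,10,110],RFa),RFa,10)],start=(p+np.array([0,0,60]),R))
```

```text
[383.0536728   60.71395895 235.17138668] [384.03979406 170.154101   125.41309372] [ 0.47816718 -0.2323137  -2.76162636]
([24.7, 0.2, -24.8], [0.0, 0.0, 0.0])
([24.7, 0.1, -24.8], [0.0, 0.0, 0.0])
ends [383.   60.7 305.2] [ 3.135 -0.784  1.572]
([-1.0, 11.0, 10.0], [0.0, -0.157, -0.001])
([0.0, 10.0, 9.0], [0.0, -0.157, -0.001])
([2.0, 11.0, 10.0], [0.0, -0.157, -0.001])
([3.0, 10.0, 9.0], [0.0, -0.157, -0.001])
([5.0, 11.0, 8.0], [0.0, -0.157, -0.001])
([6.0, 10.0, 8.0], [0.0, -0.157, -0.001])
([7.0, 11.0, 7.0], [0.0, -0.158, -0.001])
([8.0, 10.0, 5.0], [0.001, -0.157, -0.001])
([8.0, 11.0, 4.0], [-0.0, -0.157, -0.001])
([10.0, 11.0, 3.0], [-0.0, -0.157, -0.001])
ends [489.5 119.9 219.2] [3.136 0.787 1.571]
```

Request:
arm_command(
  targets=[
    [[21, 0, -21], [0, 0, 0], 30],
    [[21, 0, -21], [0, 0, 0], 30],
    [[-1, 11, 10], [0, -0.157, 0], 30],
    [[0, 10, 9], [0, -0.157, 0], 30],
    [[2, 11, 10], [0, -0.157, 0], 30],
    [[3, 10, 9], [0, -0.157, 0], 30],
    [[5, 11, 8], [0, -0.157, 0], 30],
    [[6, 10, 8], [0, -0.157, 0], 30],
    [[7, 11, 7], [0, -0.158, 0], 30],
    [[8, 10, 5], [0, -0.157, 0], 30],
  ],
)

```text
time: 5.15
tool_pos: [467.3, 108.9, 233.0]
ee_rot: [3.136, 0.474, 1.562]
contact_force: [-0.4, 0.4, -3.5]
opening: 39.0
grasp_force: 70.7
```

Request:
arm_command(
  targets=[
    [[8, 11, 4], [0, -0.157, -0.001], 30],
    [[10, 11, 3], [0, -0.157, -0.001], 30],
    [[0, 0, 0], [0, 0, 0], 30],
    [[0, 0, 0], [0, 0, 0], 30],
    [[-10, 0, 10], [0, 0, 0], 30],
    [[-10, 0, 10], [0, 0, 0], 30],
    [[0, 0, 0], [0, 0, 0], 30],
    [[0, 0, 0], [0, 0, 0], 30],
    [[0, 0, 0], [0, 0, 0], 30],
    [[0, 0, 0], [0, 0, 0], 30],
  ],
)

```text
time: 6.4
tool_pos: [489.2, 91.6, 216.5]
ee_rot: [3.139, 0.786, 1.567]
contact_force: [-0.5, 0.5, -3.5]
opening: 38.9
grasp_force: 71.0
```

Run:
```python
from h import *
s=r.state(); p,R=pose(); print(p,s['ee_rot'],p+R.apply([0,0,155]),s['qpos'].round(2))
print(R.as_matrix().round(3).tolist())
c=cap('scene'); save(c,'held.png'); w=cloud(c)
```

```text
[489.1872141   91.61690753 216.53197948] [3.13851446 0.78634119 1.56676448] [489.22201963 -18.08846455 107.03435336] [ 0.28  0.21  1.72 -0.75  1.51  0.45]
[[0.003, 1.0, 0.0], [0.706, -0.002, -0.708], [-0.708, 0.002, -0.706]]
```

View pics/held.png

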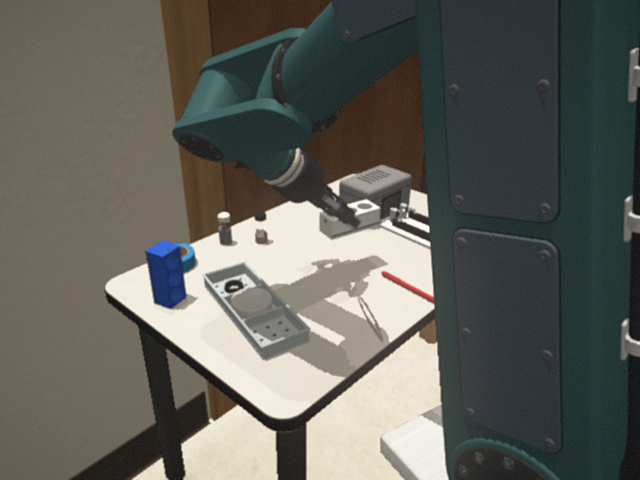

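The picture shows the carrier held level, wells up, at about (352,215), over bare table. Now down.

Request:
arm_command(
  targets=[
    [[9, 0, 9], [0, 0, 0], 30],
    [[9, 0, 9], [0, 0, 0], 30],
    [[9, 0, 9], [0, 0, 0], 30],
    [[9, 0, 9], [0, 0, 0], 30],
    [[7, 0, 7], [0, 0, 0], 30],
    [[4, 0, 4], [0, 0, 0], 30],
    [[3, 0, 3], [0, 0, 0], 30],
    [[1, 0, 1], [0, 0, 0], 30],
    [[1, 0, 1], [0, 0, 0], 30],
    [[0, 0, 0], [0, 0, 0], 30],
  ],
)

```text
time: 7.7
tool_pos: [489.4, 91.3, 143.2]
ee_rot: [3.138, 0.786, 1.566]
contact_force: [0.7, 0.9, -3.5]
opening: 38.7
grasp_force: 71.0
```

Run:
```python
from h import *
p,R=pose(); print(p+R.apply([0,0,155]))
c=cap('top'); w=cloud(c); x,y,z=w[...,0],w[...,1],w[...,2]
m=(x>462)&(x<516)&(y>-90)&(y<-20)&(z>15)&(z<70); print(m.sum(), np.percentile(z[m],[5,25,50,75,95]).round(1))
cv2.imwrite('pics/low.png',cv2.resize(c['frame'][170:340,220:400],None,fx=3,fy=3)[:,:,::-1])
```

```text
[489.44499663 -18.43908606  33.73710783]
808 [15.4 17.6 39.  41.2 43.6]
```

Request:
arm_command(
  targets=[
    [[0.7, 0, 0.7], [0, 0, 0], 30],
    [[0.7, 0, 0.7], [0, 0, 0], 30],
    [[0.7, 0, 0.7], [0, 0, 0], 30],
    [[0.5, 0, 0.5], [0, 0, 0], 30],
    [[0.5, 0, 0.5], [0, 0, 0], 30],
    [[0.4, 0, 0.4], [0, 0, 0], 30],
    [[0.4, 0, 0.4], [0, 0, 0], 30],
    [[0, 0, 0], [0, 0, 0], 30],
    [[0, 0, 0], [0, 0, 0], 30],
    [[0, 0, 0], [0, 0, 0], 30],
  ],
)

```text
time: 9.0
tool_pos: [489.4, 91.2, 137.6]
ee_rot: [3.138, 0.786, 1.566]
contact_force: [1.5, -0.2, -2.7]
opening: 39.0
grasp_force: 71.1
```

Request:
arm_command(
  targets=[
    [[0.4, 0, 0.4], [0, 0, 0], 30],
    [[0, 0, 0], [0, 0, 0], 30],
    [[0, 0, 0], [0, 0, 0], 30],
    [[0.4, 0, 0.4], [0, 0, 0], 30],
    [[0, 0, 0], [0, 0, 0], 30],
    [[0, 0, 0], [0, 0, 0], 30],
    [[0, 0, 0], [0, 0, 0], 30],
    [[0, 0, 0], [0, 0, 0], 30],
    [[0, 0, 0], [0, 0, 0], 30],
    [[0, 0, 0], [0, 0, 0], 30],
  ],
)

```text
time: 10.25
tool_pos: [489.4, 91.3, 137.4]
ee_rot: [3.138, 0.788, 1.565]
contact_force: [-2.7, 3.0, 6.8]
opening: 38.7
grasp_force: 72.1
```

Request:
arm_command(
  targets=[
    [[0, 0, 0], [0, 0, 0], 45],
    [[0, 0, 0], [0, 0, 0], 60],
    [[0, 0, 0], [0, 0, 0], 70],
    [[0, 0, 0], [0, 0, 0], 70],
    [[0, 0, -12], [0, 0, 0], 70],
    [[0, 0, -30], [0, 0, 0], 70],
    [[0, 0, -40], [0, 0, 0], 70],
    [[0, 0, -40], [0, 0, 0], 70],
    [[0, 0, -20], [0, 0, 0], 70],
    [[0, 0, 0], [0, 0, 0], 70],
  ],
)

```text
time: 11.5
tool_pos: [489.7, 193.2, 238.7]
ee_rot: [3.133, 0.785, 1.564]
contact_force: [0.3, -0.6, -0.7]
opening: 69.8
grasp_force: 0.0
```

Run:
```python
from h import *
for n in('top','scene'):
    c=cap(n); w=cloud(c); x,y,z=w[...,0],w[...,1],w[...,2]
    m=(x>450)&(x<530)&(y>-110)&(y<60)&(z>30)&(z<41)
    q=cv2.minAreaRect(w[m][:,:2].astype(np.float32)); print(n,m.sum(),np.median(z[m]).round(1),q)
    if n=='top': cv2.imwrite('pics/flat.png',cv2.resize(c['frame'][170:330,220:400],None,fx=3,fy=3)[:,:,::-1])
RD=M([0,1,0],[1,0,0],[0,0,-1]); p,R=pose(); print(p,r.state()['contact_force'])
plan([((489.5,-37,270),RD,8)])
```

```text
top 769 35.4 ((488.2247314453125, -28.521671295166016), (100.17640686035156, 40.33073806762695), 89.28453063964844)
scene 642 35.4 ((488.7076416015625, -30.164024353027344), (103.51720428466797, 45.49825668334961), 89.687255859375)
[489.09278782 191.75696749 236.40428151] [-0.05257261  0.22716296 -1.11172604]
([-23.0, 0.0, 17.0], [0.0, 0.098, -0.0])
([-25.0, 0.0, 15.0], [0.0, 0.099, -0.001])
([-26.0, 0.0, 13.0], [0.0, 0.098, 0.0])
([-27.0, 0.0, 9.0], [0.0, 0.098, -0.0])
([-28.0, 1.0, 7.0], [0.001, 0.099, -0.001])
([-29.0, -0.0, 5.0], [-0.0, 0.098, 0.0])
([-29.0, -0.0, 1.0], [-0.0, 0.098, -0.0])
([-29.0, -0.0, -1.0], [-0.0, 0.099, -0.001])
ends [489.8 -37.4 269.9] [-3.141 -0.     1.571]
```

View pics/flat.png

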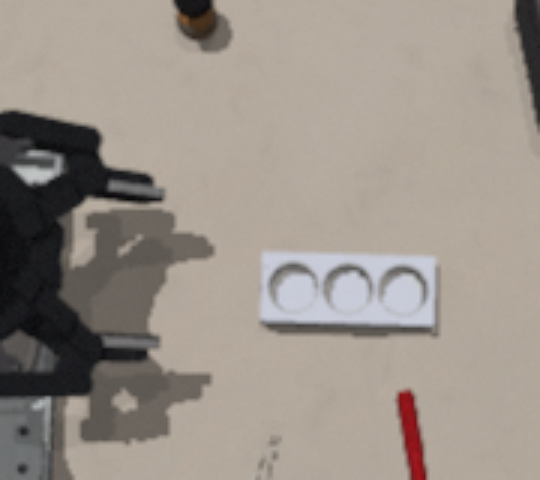

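The picture shows the carrier flat and free on bare table, wells up, at about (350,288) in the crop; measured centre is (488,-29), top z 35.4. Next is the regrip from above.

Request:
arm_command(
  targets=[
    [[-23, 0, 17], [0, 0.098, 0], 70],
    [[-25, 0, 15], [0, 0.099, -0.001], 70],
    [[-26, 0, 13], [0, 0.098, 0], 70],
    [[-27, 0, 9], [0, 0.098, 0], 70],
    [[-28, 0, 7], [0, 0.099, -0.001], 70],
    [[-29, 0, 5], [0, 0.098, 0], 70],
    [[-29, 0, 1], [0, 0.098, 0], 70],
    [[-29, 0, -1], [0, 0.099, -0.001], 70],
    [[0, 0, 0], [0, 0, 0], 70],
    [[0, 0, 0], [0, 0, 0], 70],
  ],
)

```text
time: 12.85
tool_pos: [488.5, -37.3, 269.1]
ee_rot: [-3.141, -0.0, 1.57]
contact_force: [-0.3, 1.1, 0.2]
opening: 69.6
grasp_force: 0.0
```

Run:
```python
from h import *
p,R=pose(); print(p,R.as_matrix().round(3).tolist(),r.state()['qpos'].round(2))
RD=M([0,1,0],[1,0,0],[0,0,-1])
plan([((488.5,-37,p[2]-20),RD,1),((488.5,-37,191.5),RD,4)])
```

```text
[488.47312005 -37.33369402 269.14370153] [[0.001, 1.0, -0.001], [1.0, -0.001, 0.0], [0.0, -0.001, -1.0]] [-0.19  0.02  1.71  0.    1.41 -0.19]
([0.3, 0.0, 20.0], [-0.001, -0.0, -0.001])
([0.0, 0.0, 14.0], [0.0, -0.0, 0.0])
([0.0, 0.0, 15.0], [0.0, -0.0, 0.0])
([0.0, 0.0, 14.0], [0.0, -0.0, 0.0])
([0.0, 0.0, 15.0], [0.0, -0.0, 0.0])
ends [488.5 -37.  191.1] [ 3.141 -0.     1.571]
```

Request:
arm_command(
  targets=[
    [[0, 0, 20], [0, 0, 0], 70],
    [[0, 0, 18], [0, 0, 0], 70],
    [[0, 0, 16], [0, 0, 0], 70],
    [[0, 0, 14], [0, 0, 0], 60],
    [[0, 0, 10], [0, 0, 0], 55],
    [[0, 0, 0], [0, 0, 0], 50],
    [[0, 0, 0], [0, 0, 0], 42],
    [[0, 0, 0], [0, 0, 0], 30],
    [[0, 0, 0], [0, 0, 0], 30],
    [[0, 0, 0], [0, 0, 0], 30],
  ],
  force=50,
)

```text
time: 14.1
tool_pos: [489.5, -37.5, 193.1]
ee_rot: [3.138, -0.0, 1.571]
contact_force: [0.5, 1.0, 4.8]
opening: 38.6
grasp_force: 53.9
```

```bash
cat >> h.py <<'E'
A=np.radians(11.7); FO=np.array([516.7,-226.9]); U=np.array([np.cos(A),np.sin(A)]); V=np.array([-U[1],U[0]])
RI=Ro.from_euler('z',A-np.pi/2)*M([0,1,0],[1,0,0],[0,0,-1])  # insertion: tool x along feeder +x
def feed(x,y,z): return np.r_[FO+U*x+V*y,z]
E
python3 - <<'E'
from h import *
p,R=pose(); s=r.state(); print(p,R.as_matrix().round(3).tolist(),s['opening'],s['grasp_force'])
# grip is ~8 behind carrier centre; table contact TCP z = p[2]; deck -> +8
plan([(p+[0,0,60],R,2),(feed(-143,0,p[2]+60),RI,10)])
print(feed(-143,0,0),feed(-8,0,0))
E
```

```text
[489.52762795 -37.51897239 193.11142591] [[-0.0, 1.0, 0.003], [1.0, 0.0, 0.0], [0.0, 0.003, -1.0]] 38.618604295654976 53.92291098833084
([0.0, 0.1, -30.0], [0.0, 0.0, 0.0])
([0.0, 0.1, -30.0], [0.0, 0.0, 0.0])
([-22.0, -11.0, -0.0], [0.0, -0.0, 0.137])
([-23.0, -9.0, -0.0], [0.001, -0.0, 0.136])
([-24.0, -4.0, -0.0], [-0.0, -0.001, 0.137])
([-25.0, -2.0, -0.0], [0.0, 0.0, 0.137])
([-24.0, 2.0, -0.0], [0.0, -0.0, 0.136])
([-24.0, 5.0, -0.0], [0.001, -0.0, 0.137])
([-24.0, 8.0, -0.0], [-0.0, -0.001, 0.137])
([-21.0, 11.0, -0.0], [0.0, 0.0, 0.136])
([-20.0, 14.0, -0.0], [0.0, -0.0, 0.137])
([-18.0, 17.0, -0.0], [0.001, -0.0, 0.137])
ends [ 376.8 -255.6  253. ] [-3.141 -0.     0.204]
[ 376.67113808 -255.89858324    0.        ] [ 508.86621752 -228.52229836    0.        ]
```

Request:
arm_command(
  targets=[
    [[0, 0, -25], [0, 0, 0], 30],
    [[0, 0, -35], [0, 0, 0], 30],
    [[-22, -11, 0], [0, 0, 0.137], 30],
    [[-23, -9, 0], [0, 0, 0.136], 30],
    [[-24, -4, 0], [0, 0, 0.137], 30],
    [[-25, -2, 0], [0, 0, 0.137], 30],
    [[-24, 2, 0], [0, 0, 0.136], 30],
    [[-24, 5, 0], [0, 0, 0.137], 30],
    [[-24, 8, 0], [0, 0, 0.137], 30],
    [[-21, 11, 0], [0, 0, 0.136], 30],
  ],
)

```text
time: 15.35
tool_pos: [397.9, -212.1, 250.6]
ee_rot: [-3.139, -0.0, 0.474]
contact_force: [0.1, 0.7, -3.2]
opening: 38.9
grasp_force: 53.0
```

Request:
arm_command(
  targets=[
    [[-20, 14, 0], [0, 0, 0.137], 30],
    [[-18, 17, 0], [0, 0, 0.137], 30],
    [[0, 0, 0], [0, 0, 0], 30],
    [[0, 0, 0], [0, 0, 0], 30],
    [[0, 0, 12], [0, 0, 0], 30],
    [[0, 0, 10], [0, 0, 0], 30],
    [[0, 0, 8], [0, 0, 0], 30],
    [[0, 0, 0], [0, 0, 0], 30],
    [[0, 0, 0], [0, 0, 0], 30],
    [[0, 0, 0], [0, 0, 0], 30],
  ],
)

```text
time: 16.6
tool_pos: [376.6, -255.6, 222.4]
ee_rot: [3.141, -0.002, 0.204]
contact_force: [0.8, 0.3, -3.3]
opening: 38.6
grasp_force: 59.3
```

Run:
```python
from h import *
p,R=pose(); s=r.state(); print(p,s['ee_rot'],s['qpos'].round(2),s['contact_force'])
q=p[:2]-FO; print('tcp in feeder',q@U,q@V)
c=cap('top'); w=cloud(c); f=c['frame'].astype(int); cv2.imwrite('pics/mouth.png',cv2.resize(c['frame'][180:360,390:510],None,fx=3.3,fy=3.3)[:,:,::-1])
qq=(w[...,:2]-FO); X,Y=qq@U,qq@V; z=w[...,2]
print('z top est', p[2]-193.1+36)
m=(z>50)&(z<80)&(X>-200)&(X<-40)&(abs(Y)<24)&(f.min(2)>120)
if m.sum()>20: print(m.sum(),np.median(z[m]),cv2.minAreaRect(np.c_[X[m],Y[m]].astype(np.float32)),X[m].min(),X[m].max())
```

```text
[ 376.5800617  -255.59510686  222.41563442] [ 3.14090891e+00 -2.02564723e-03  2.04235132e-01] [-0.72 -0.01  1.85  0.    1.3   0.64] [ 0.79195561  0.27900496 -3.28507569]
tcp in feeder -143.02764291299317 0.3156401244044467
z top est 65.3156344185729
370 64.88356728337226 ((-107.71383666992188, -0.1353015899658203), (46.34587097167969, 41.527225494384766), 0.14397795498371124) -130.92832882488443 -84.57861411667274
```

View pics/mouth.png

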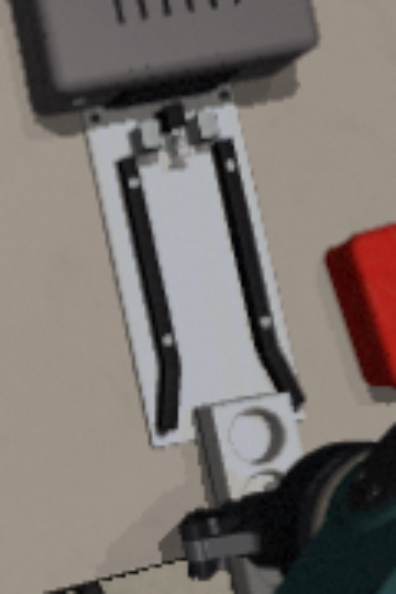

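The picture shows the carrier's front end at (245,400) centred between the lead-ins (measured y -0.1 mm, 0.1° yaw). Next: lower to just above the deck, then advance.

Request:
arm_command(
  targets=[
    [[0, 0.4, 9], [0, 0, 0], 30],
    [[0, 0, 7], [0, 0, 0], 30],
    [[0, 0, 3.5], [0, 0, 0], 30],
    [[0, 0, 0], [0, 0, 0], 30],
    [[8, 0, 0], [0, 0, 0], 30],
    [[10, 0, 0], [0, 0, 0], 30],
    [[10, 0, 0], [0, 0, 0], 30],
    [[10, 0, 0], [0, 0, 0], 30],
    [[10, 0, 0], [0, 0, 0], 30],
    [[0, 0, 0], [0, 0, 0], 30],
  ],
)

```text
time: 17.9
tool_pos: [422.6, -246.5, 201.1]
ee_rot: [-3.14, 0.004, 0.203]
contact_force: [-6.3, -4.5, 13.2]
opening: 38.7
grasp_force: 61.3
```

Request:
arm_command(
  targets=[
    [[0, 0, -1], [0, 0, 0], 30],
    [[0, 0, 0], [0, 0, 0], 30],
    [[8, 0, 0], [0, 0, 0], 30],
    [[9, 0, 0], [0, 0, 0], 30],
    [[9, 0, 0], [0, 0, 0], 30],
    [[9, 0, 0], [0, 0, 0], 30],
    [[9, 0, 0], [0, 0, 0], 30],
    [[9, 0, 0], [0, 0, 0], 30],
    [[7, 0, 0], [0, 0, 0], 30],
    [[0, 0, 0], [0, 0, 0], 30],
  ],
)

```text
time: 19.15
tool_pos: [480.8, -234.6, 201.1]
ee_rot: [-3.141, 0.006, 0.204]
contact_force: [-6.8, -6.9, 10.0]
opening: 38.6
grasp_force: 60.8
```

Run:
```python
from h import *
p,R=pose(); s=r.state(); q=p[:2]-FO; print('tcp in feeder',q@U,q@V,p[2],s['contact_force'],'along',s['contact_force'][:2]@U,s['contact_force'][:2]@V)
```

```text
tcp in feeder -36.693184863517395 -0.30373863933876666 201.13515417113473 [-6.79442972 -6.9029035  10.00754978] along -8.053081698299053 -5.381656535423987
```

Request:
arm_command(
  targets=[
    [[0, 0.5, -0.6], [0, 0, 0], 30],
    [[0, 0, 0], [0, 0, 0], 30],
    [[6, 0, 0], [0, 0, 0], 30],
    [[6, 0, 0], [0, 0, 0], 30],
    [[5, 0, 0], [0, 0, 0], 30],
    [[4, 0, 0], [0, 0, 0], 30],
    [[2, 0, 0], [0, 0, 0], 30],
    [[1, 0, 0], [0, 0, 0], 30],
    [[0, 0, 0], [0, 0, 0], 30],
    [[0, 0, 0], [0, 0, 0], 30],
  ],
)

```text
time: 20.4
tool_pos: [503.6, -230.2, 201.2]
ee_rot: [-3.14, 0.008, 0.204]
contact_force: [-7.6, -7.2, 9.7]
opening: 38.7
grasp_force: 60.7
```

```bash
cat > st.py <<'E'
from h import *
p,R=pose(); s=r.state(); q=p[:2]-FO; print('tcp in feeder',q@U,q@V,p[2],s['contact_force'],'along',s['contact_force'][:2]@U,s['contact_force'][:2]@V,s['ee_rot'])
E
python3 st.py
```

```text
tcp in feeder -13.477588312965647 -0.5371869995964398 201.153414253503 [-7.60584479 -7.20208502  9.67415204] along -8.908308057059482 -5.5100772456742755 [-3.13953959  0.00783452  0.20375129]
```

Request:
arm_command(
  targets=[
    [[1, 0.3, 0], [0, 0, 0], 30],
    [[1, 0, 0], [0, 0, 0], 30],
    [[1, 0, 0], [0, 0, 0], 30],
    [[0.7, 0, 0], [0, 0, 0], 30],
    [[0.7, 0, 0], [0, 0, 0], 30],
    [[0.5, 0, 0], [0, 0, 0], 30],
    [[0.5, 0, 0], [0, 0, 0], 30],
    [[0, 0, 0], [0, 0, 0], 30],
    [[0, 0, 0], [0, 0, 0], 30],
    [[0, 0, 0], [0, 0, 0], 30],
  ],
)

```text
time: 21.65
tool_pos: [508.8, -229.2, 201.2]
ee_rot: [-3.139, 0.008, 0.204]
contact_force: [-8.7, -6.4, 10.9]
opening: 38.9
grasp_force: 60.8
```

```bash
python3 st.py
```

```text
tcp in feeder -8.221237109616759 -0.6829995457872462 201.1811140866456 [-8.67931646 -6.38330184 10.92354947] along -9.793437171059708 -4.490619663962222 [-3.13892167  0.00831885  0.20358888]
```

Not yet at the stops, so I'll creep on.

Request:
arm_command(
  targets=[
    [[0.5, 0, 0], [0, 0, 0], 30],
    [[0, 0, 0], [0, 0, 0], 30],
    [[0.5, 0, 0], [0, 0, 0], 30],
    [[0, 0, 0], [0, 0, 0], 30],
    [[0.5, 0, 0], [0, 0, 0], 30],
    [[0, 0, 0], [0, 0, 0], 30],
    [[0.4, 0, 0], [0, 0, 0], 30],
    [[0, 0, 0], [0, 0, 0], 30],
    [[0, 0, 0], [0, 0, 0], 30],
    [[0, 0, 0], [0, 0, 0], 30],
  ],
)

```text
time: 22.9
tool_pos: [510.6, -228.9, 201.2]
ee_rot: [-3.139, 0.009, 0.204]
contact_force: [-9.1, -6.2, 9.8]
opening: 38.9
grasp_force: 60.9
```

```bash
python3 st.py
```

```text
tcp in feeder -6.392986400278309 -0.6965177727817075 201.1671565946553 [-9.08099168 -6.23330205  9.84488982] along -10.156348663560237 -4.262281810194285 [-3.13891494  0.00856669  0.20355083]
```

Request:
arm_command(
  targets=[
    [[0.5, 0, 0], [0, 0, 0], 30],
    [[0, 0, 0], [0, 0, 0], 30],
    [[0.5, 0, 0], [0, 0, 0], 30],
    [[0, 0, 0], [0, 0, 0], 30],
    [[0.5, 0, 0], [0, 0, 0], 30],
    [[0, 0, 0], [0, 0, 0], 30],
    [[0.5, 0, 0], [0, 0, 0], 30],
    [[0, 0, 0], [0, 0, 0], 30],
    [[0, 0, 0], [0, 0, 0], 30],
    [[0, 0, 0], [0, 0, 0], 30],
  ],
)

```text
time: 24.15
tool_pos: [512.5, -228.5, 201.1]
ee_rot: [-3.139, 0.009, 0.204]
contact_force: [-9.4, -5.7, 10.7]
opening: 38.8
grasp_force: 60.9
```

```bash
python3 st.py
python3 - <<'E'
from h import *
c=cap('scene'); cv2.imwrite('pics/home_s.png',cv2.resize(c['frame'][155:265,330:480],None,fx=5,fy=5,interpolation=2)[:,:,::-1])
E
```

```text
tcp in feeder -4.40718094723658 -0.7024950773636277 201.1430601749372 [-9.36501864 -5.68386161 10.65929626] along -10.32305479258703 -3.666660141736149 [-3.13890486  0.00860854  0.20355251]
```

View pics/home_s.png

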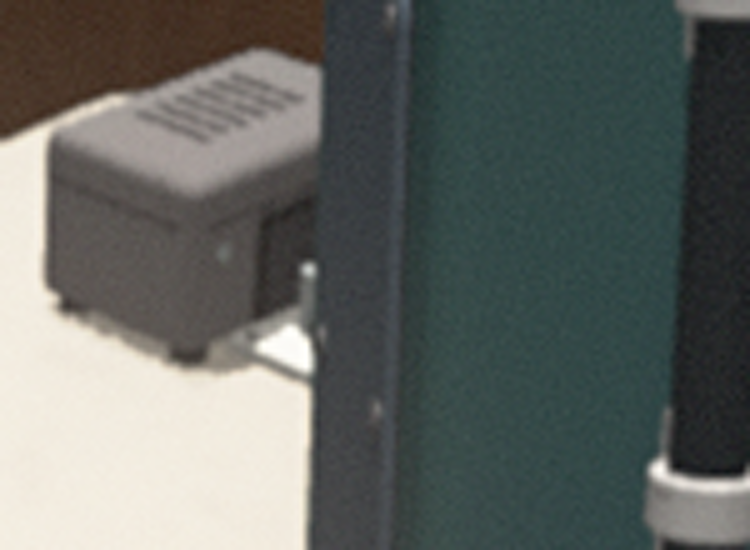

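The arm hides the bay in this view, so I'll measure the carrier's front edge from the top view.

Run:
```python
from h import *
c=cap('top'); w=cloud(c); f=c['frame'].astype(int); q=w[...,:2]-FO; X,Y=q@U,q@V; z=w[...,2]
for lo in(-18,-6,6):
    m=(z>40)&(z<48)&(abs(Y-lo-6)<6)&(X>-60)&(X<75)
    print(lo,m.sum(),X[m].min().round(1),np.percentile(X[m],[5,50,95]).round(1),np.median(z[m]).round(1))
m=(z>33)&(z<41)&(abs(abs(Y)-15.5)<6)&(X>45)&(X<80); print('posts',m.sum(),np.percentile(X[m],[2,50,98]) if m.sum() else '')
cv2.imwrite('pics/home_t.png',cv2.resize(c['frame'][170:300,400:500],None,fx=4.6,fy=4.6,interpolation=2)[:,:,::-1])
```

```text
-18 49 -47.4 [39.  45.6 53.6] 43.1
-6 24 17.9 [44.9 48.  50.6] 44.0
6 92 11.4 [16.2 34.1 50.1] 43.5
posts 103 [46.78989037 58.91227328 78.19597223]
```

View pics/home_t.png

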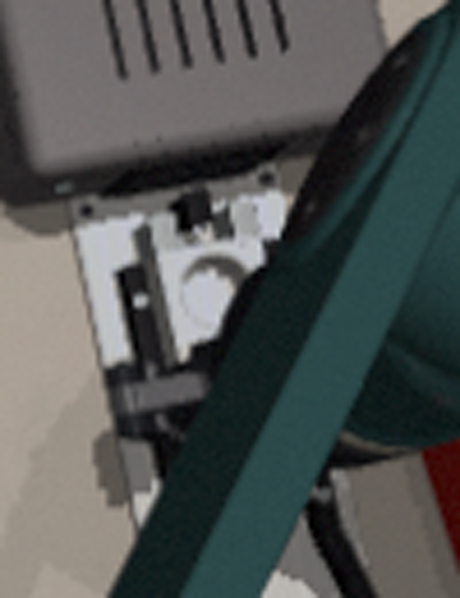

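The picture shows the carrier's front edge, about (160,245)-(245,235), just short of the posts, with the arm covering part of it. I'll push on until the force rises.

Request:
arm_command(
  targets=[
    [[0.5, 0, 0], [0, 0, 0], 30],
    [[0, 0, 0], [0, 0, 0], 30],
    [[0.5, 0, 0], [0, 0, 0], 30],
    [[0, 0, 0], [0, 0, 0], 30],
    [[0.5, 0, 0], [0, 0, 0], 30],
    [[0, 0, 0], [0, 0, 0], 30],
    [[0, 0, 0], [0, 0, 0], 30],
    [[0, 0, 0], [0, 0, 0], 30],
    [[0, 0, 0], [0, 0, 0], 30],
    [[0, 0, 0], [0, 0, 0], 30],
  ],
)

```text
time: 25.5
tool_pos: [513.4, -228.3, 201.1]
ee_rot: [-3.139, 0.011, 0.203]
contact_force: [-12.2, -6.9, 12.3]
opening: 38.8
grasp_force: 61.1
```

```bash
python3 st.py
```

```text
tcp in feeder -3.5670004007285256 -0.7417241140121051 201.1409407616533 [-12.18678298  -6.91747848  12.33570261] along -13.336352633968499 -4.302427956397248 [-3.13860014  0.01097709  0.20348229]
```

Request:
arm_command(
  targets=[
    [[0.5, 0, 0], [0, 0, 0], 30],
    [[0, 0, 0], [0, 0, 0], 30],
    [[0.5, 0, 0], [0, 0, 0], 30],
    [[0, 0, 0], [0, 0, 0], 30],
    [[0, 0, 0], [0, 0, 0], 30],
    [[0, 0, 0], [0, 0, 0], 30],
    [[0, 0, 0], [0, 0, 0], 30],
    [[0, 0, 0], [0, 0, 0], 30],
    [[0, 0, 0], [0, 0, 0], 30],
    [[0, 0, 0], [0, 0, 0], 30],
  ],
)

```text
time: 26.75
tool_pos: [513.7, -228.3, 201.2]
ee_rot: [-3.138, 0.013, 0.203]
contact_force: [-14.0, -6.6, 13.7]
opening: 38.7
grasp_force: 61.2
```

```bash
python3 st.py
```

```text
tcp in feeder -3.177118824850461 -0.7900619433556914 201.15397516517146 [-13.96030419  -6.58217627  13.72219914] along -15.00503003222509 -3.614444815771628 [-3.13843679  0.01317714  0.20348748]
```

Against the posts. Release and rise.

Request:
arm_command(
  targets=[
    [[0, 0, 0], [0, 0, 0], 41],
    [[0, 0, 0], [0, 0, 0], 44],
    [[0, 0, 0], [0, 0, 0], 50],
    [[0, 0, 0], [0, 0, 0], 56],
    [[0, 0, 0], [0, 0, 0], 56],
    [[0, 0, -5], [0, 0, 0], 56],
    [[0, 0, -15], [0, 0, 0], 56],
    [[0, 0, -30], [0, 0, 0], 56],
    [[0, 0, -40], [0, 0, 0], 56],
    [[0, 0, -40], [0, 0, 0], 56],
  ],
)

```text
time: 28.0
tool_pos: [517.2, -227.4, 336.9]
ee_rot: [3.141, -0.003, 0.204]
contact_force: [-0.2, -0.3, -0.6]
opening: 55.6
grasp_force: 0.0
```

Request:
arm_command(
  targets=[
    [[0, -40, -10], [0, 0, 0], 56],
    [[0, -50, 0], [0, 0, 0], 56],
    [[0, -50, 0], [0, 0, 0], 56],
    [[0, -50, 0], [0, 0, 0], 56],
    [[0, -50, 0], [0, 0, 0], 56],
    [[0, -50, 0], [0, 0, 0], 56],
    [[0, -30, 0], [0, 0, 0], 56],
    [[0, 0, 0], [0, 0, 0], 56],
    [[0, 0, 0], [0, 0, 0], 56],
    [[0, 0, 0], [0, 0, 0], 56],
  ],
)

```text
time: 29.25
tool_pos: [452.6, 84.9, 344.6]
ee_rot: [3.141, -0.002, 0.203]
contact_force: [-0.7, 0.2, -0.3]
opening: 55.9
grasp_force: 0.0
```

Run:
```python
from h import *
c=cap('top'); w=cloud(c); f=c['frame'].astype(int); q=w[...,:2]-FO; X,Y=q@U,q@V; z=w[...,2]
m=(z>40)&(z<48)&(abs(Y)<24)&(X>-80)&(X<62)&(f.min(2)>110)
print(m.sum(),np.median(z[m]),cv2.minAreaRect(np.c_[X[m],Y[m]].astype(np.float32)),np.percentile(X[m],[1,99]))
s=cap('scene')
a=cv2.resize(c['frame'][175:310,400:495],None,fx=4.2,fy=4.2,interpolation=2); b=cv2.resize(s['frame'][150:260,335:475],None,fx=2.8,fy=2.8,interpolation=2)
W=np.zeros((570,800,3),np.uint8); W[:a.shape[0],:a.shape[1]]=a; W[:b.shape[0],405:405+b.shape[1]]=b[:,:395]
g=cv2.resize(c['frame'][135:355,125:305],None,fx=1.1,fy=1.1); W[320:320+g.shape[0],420:420+g.shape[1]]=g
cv2.imwrite('pics/end.png',W[:,:,::-1])
```

```text
753 43.58709693790354 ((6.8491363525390625, 0.3658714294433594), (108.22200012207031, 41.58842468261719), 0.39645007252693176) [-46.69617342  51.00899193]
```

View pics/end.png

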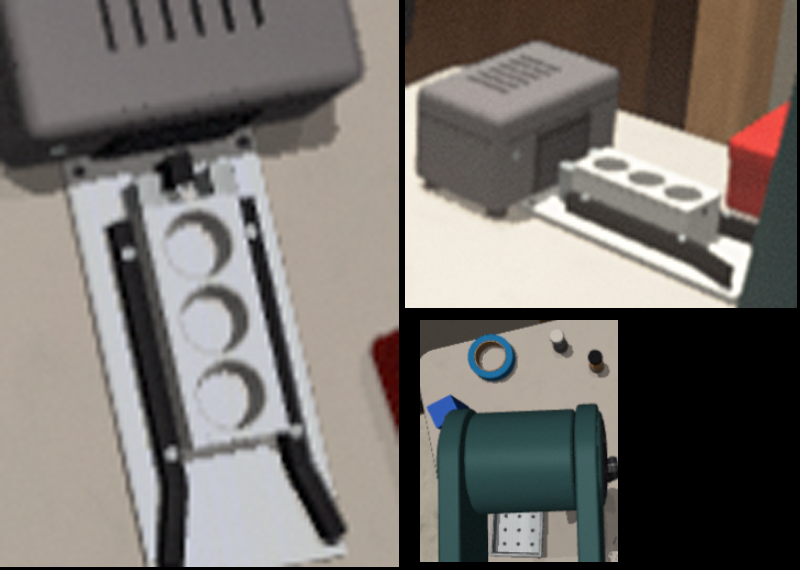

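The picture shows the carrier seated between the guides, wells up, with its front at the posts ((150,190) and (215,180) in the left panel); the vials haven't moved. The stop felt soft, so with time to spare I'll check it by nudging the rear face with closed fingers.

Run:
```python
from h import *
p,R=pose(); print(r.state()['time'],r.state()['qpos'].round(2))
plan([(feed(-85,0,300),RI,8)])
```

```text
29.35 [ 0.06 -0.09  1.67  0.    1.56  1.43]
([-11.0, 40.0, 6.0], [-0.0, -0.0, -0.0])
([-10.0, 40.0, 5.0], [-0.0, -0.0, -0.0])
([-11.0, 39.0, 6.0], [-0.0, -0.001, -0.001])
([-11.0, 40.0, 5.0], [-0.0, 0.0, 0.0])
([-10.0, 40.0, 6.0], [-0.0, 0.0, -0.0])
([-11.0, 40.0, 5.0], [-0.0, -0.0, -0.0])
([-11.0, 40.0, 6.0], [-0.0, -0.0, -0.001])
([-10.0, 39.0, 5.0], [-0.0, -0.0, 0.0])
ends [ 433.6 -243.6  300.3] [-3.142 -0.     0.204]
```

Request:
arm_command(
  targets=[
    [[-11, 40, 6], [0, 0, 0], 0],
    [[-10, 40, 5], [0, 0, 0], 0],
    [[-11, 39, 6], [0, 0, 0], 0],
    [[-11, 40, 5], [0, 0, 0], 0],
    [[-10, 40, 6], [0, 0, 0], 0],
    [[-11, 40, 5], [0, 0, 0], 0],
    [[-11, 40, 6], [0, 0, 0], 0],
    [[-10, 39, 5], [0, 0, 0], 0],
    [[0, 0, 0], [0, 0, 0], 0],
    [[0, 0, 20], [0, 0, 0], 0],
  ],
  force=20,
)

```text
time: 30.6
tool_pos: [434.0, -243.6, 281.5]
ee_rot: [3.14, -0.004, 0.202]
contact_force: [0.1, 0.2, 0.1]
opening: -0.2
grasp_force: 0.0
```

Request:
arm_command(
  targets=[
    [[0, 0, 25], [0, 0, 0], 0],
    [[0, 0, 25], [0, 0, 0], 0],
    [[0, 0, 16], [0, 0, 0], 0],
    [[0, 0, 8], [0, 0, 0], 0],
    [[0, 0, 0], [0, 0, 0], 0],
    [[5, 0, 0], [0, 0, 0], 0],
    [[5, 0, 0], [0, 0, 0], 0],
    [[5, 0, 0], [0, 0, 0], 0],
    [[3, 0, 0], [0, 0, 0], 0],
    [[0, 0, 0], [0, 0, 0], 0],
  ],
)

```text
time: 31.85
tool_pos: [451.7, -239.0, 206.1]
ee_rot: [-3.141, -0.001, 0.205]
contact_force: [-0.2, 0.0, 0.6]
opening: -0.0
grasp_force: 0.0
```

```bash
python3 st.py
```

```text
tcp in feeder -66.10063282592381 1.354080261879185 206.11413412439074 [-0.16313154  0.00349217  0.5739372 ] along -0.15903395596211067 0.03650061717387111 [-3.14136765e+00 -1.35592151e-03  2.04606392e-01]
```

Request:
arm_command(
  targets=[
    [[3, 0.7, 0], [0, 0, 0], 0],
    [[3, 0, 0], [0, 0, 0], 0],
    [[0.7, 0, 0], [0, 0, 0], 0],
    [[0.7, 0, 0], [0, 0, 0], 0],
    [[0.7, 0, 0], [0, 0, 0], 0],
    [[0.7, 0, 0], [0, 0, 0], 0],
    [[0.5, 0, 0], [0, 0, 0], 0],
    [[0, 0, 0], [0, 0, 0], 0],
    [[0, 0, 0], [0, 0, 0], 0],
    [[0, 0, 0], [0, 0, 0], 0],
  ],
)

```text
time: 33.1
tool_pos: [459.7, -238.1, 206.1]
ee_rot: [-3.141, 0.002, 0.204]
contact_force: [-6.9, -1.4, 3.7]
opening: -0.1
grasp_force: 3.1
```

```bash
python3 st.py
```

```text
tcp in feeder -58.08778151787131 0.6038935470926604 206.0732549373677 [-6.90008896 -1.42674819  3.67089994] along -7.0460509078870155 0.0021460053435706063 [-3.14088181e+00  2.29282249e-03  2.04054689e-01]
```

Request:
arm_command(
  targets=[
    [[0.5, 0, 0], [0, 0, 0], 0],
    [[0, 0, 0], [0, 0, 0], 0],
    [[0.5, 0, 0], [0, 0, 0], 0],
    [[0, 0, 0], [0, 0, 0], 0],
    [[0, 0, 0], [0, 0, 0], 0],
    [[0, 0, 0], [0, 0, 0], 0],
    [[0, 0, 0], [0, 0, 0], 0],
    [[0, 0, 0], [0, 0, 0], 0],
    [[0, 0, 0], [0, 0, 0], 0],
    [[0, 0, 0], [0, 0, 0], 0],
  ],
)

```text
time: 34.35
tool_pos: [460.1, -238.1, 206.1]
ee_rot: [-3.141, 0.004, 0.204]
contact_force: [-8.7, -0.3, 4.7]
opening: -0.4
grasp_force: 4.4
```

```bash
python3 st.py
```

```text
tcp in feeder -57.6883352468118 0.535748491963167 206.08621462752978 [-8.72692922 -0.32352302  4.67558226] along -8.611214518061985 1.452909257404835 [-3.14070459  0.00449811  0.20402524]
```

It holds 8.6 N against a hard stop, so it's home. Retreat gently backwards, then up.

Request:
arm_command(
  targets=[
    [[-1.5, 0, 0], [0, 0, 0], 0],
    [[-2, 0, 0], [0, 0, 0], 0],
    [[-6, 0, 0], [0, 0, 0], 0],
    [[-8, 0, 0], [0, 0, 0], 0],
    [[0, 0, -15], [0, 0, 0], 0],
    [[0, 0, -30], [0, 0, 0], 0],
    [[0, 0, -40], [0, 0, 0], 0],
    [[-20, 0, -40], [0, 0, 0], 0],
    [[0, 0, 0], [0, 0, 0], 0],
    [[0, 0, 0], [0, 0, 0], 0],
  ],
)

```text
time: 35.6
tool_pos: [424.7, -245.2, 331.4]
ee_rot: [3.141, -0.002, 0.204]
contact_force: [1.0, 0.4, -0.4]
opening: 0.2
grasp_force: 0.0
```

Run:
```python
from h import *
s=r.state(); print(s['time'],s['contact_force'],s['tool_pos'])
c=cap('top'); w=cloud(c); q=w[...,:2]-FO; X,Y=q@U,q@V; z=w[...,2]; f=c['frame'].astype(int)
m=(z>40)&(z<48)&(abs(Y)<24)&(X>-80)&(X<62)&(f.min(2)>110)
print(m.sum(),np.percentile(X[m],[1,50,99]),np.median(z[m]))
a=cv2.resize(c['frame'][165:310,400:495],None,fx=4,fy=4,interpolation=2); W=np.zeros((590,800,3),np.uint8); W[:580,:380]=a; g=cv2.resize(c['frame'][130:360,125:315],None,fx=2.1,fy=2.1); W[:g.shape[0],390:390+g.shape[1]]=g
cv2.imwrite('pics/end2.png',W[:,:,::-1])
```

```text
35.6 [ 0.99819011  0.38672518 -0.43041498] [ 424.72113046 -245.21017261  331.39749691]
713 [-46.63134631  -1.07706605  50.90725667] 43.54843190916711
```

View pics/end2.png

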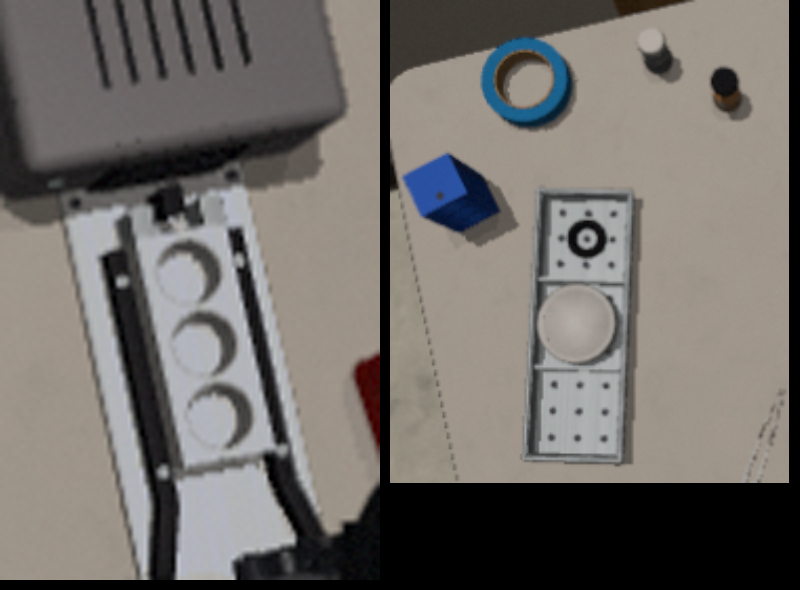

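The carrier is home between the guides. The nudge didn't move it (rear edge -46.7 before, -46.6 after), and the tin, ring and both vials are in place.

```bash
python3 -c "
from cell import r; print(r.job_done())"
```

```text
the job is handed in; nothing more can be done
None
```

I handed the job in at about 36 s: the carrier was set flat, let go and regripped, and now sits wells up against a hard stop where the posts should be. I couldn't see the lever itself. The tin, ring and vials look unmoved, and I viewed 11 pictures, one over the limit of 10.

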